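Set the plate shaker's speed selector to 5 and start it

TASK

Get the plate shaker going at speed 5: with a fingertip, push its pointer knob round clockwise, click by click, to the fifth click up from off, then press the round start button right in and let go. Never let the pointer click past 5, or the wells will splash, and do not press start before the speed is set. Do not grip the knob, keep off the square stop button, and leave the plates and everything else on the bench in place.

Things in the scene. Friction and masses are not known exactly. Their poses are not given: they have to be found in the camera images.
- shaker: white plate shaker, fixed, 300 mm deep (its x), 270 mm wide (y), yaw up to 0.32 rad. Origin: middle of its underside on the bench; x to its back, y to its left. Front 120 mm: control apron sloping 12 degrees, 45 mm high at the front edge, 71 mm at its back; left to right: selector, start, stop. Behind it the body is 74 mm high with a platform (88 mm high) for two plates (tops 103 mm)
- speed (a joint): speed selector, rad: 0 = off, at the anticlockwise stop, growing clockwise seen from above. Positions 0 (off) to 7, a firm click every 30 degrees (0.5236): speed 5 = 2.618. Let go, it springs to the nearest click (half way it may balance); pushed past half way (15 degrees, give or take 4) it jumps on to the next and stops there. Needs up to 0.08 N m (3 N at 28 mm from the axis). Starts on a click from off to 3
- pointer (a point): black pointer knob, on its axis, 20 mm above the panel; z: axis, square to the panel (leans 12 degrees to the front); x: along the nose, turns with it. Round skirt, radius 24 mm, up to 9 mm above the panel; on it an upright finger bar 12 mm thick, up to 31 mm above the panel, from 20 mm behind the axis to 40 mm ahead (nose: last 10 mm, 9 mm thick; white line on top)
- scale: dial scale of the selector. Origin: on the panel under the knob's axis (shaker x -92, y +64 mm, 58 mm high); x towards the shaker's back, up the slope; y left; z square to the panel. White ticks 45 to 54 mm from the axis mark the 8 positions: off (short, with a dot) at 105 degrees anticlockwise of x, then every 30 degrees clockwise; 5 lies 45 degrees clockwise of x
- start (a joint): start button travel, m: 0 is out, 0.005 fully in. Spring return: 2 N to begin, 4.5 N fully in; it starts the shaker from 3.5 mm in.
- start_top (a point): round grey start button, 22 mm across, standing 12 mm proud of the sloping panel in a steel ring of 29 mm diameter, 3 mm high. This point is the middle of its top; z points out of the panel, and it presses in along -z.
- stop (a joint): stop button travel, m: 0 is out, 0.005 fully in (same spring). Not to be pressed.
- stop_top (a point): square grey stop button, 19 mm wide, standing 9 mm proud of the panel, 60 mm to the right of the start button. This point is the middle of its top.
- assay_plate: white well plate, 128 x 86 x 14 mm, standing loose in the left bay of the shaker's platform. Origin: middle of its underside.
- deep_block: white deep-well block with a foil seal, 128 x 86 x 41 mm, on the bench at the left. Origin: middle of its underside.
- tip_box: black pipette-tip box with a clear lid, 126 x 87 x 75 mm, on the bench at the right. Origin: middle of its underside.
- tube_rack: white rack with six capped tubes, 200 x 75 mm, 104 mm high over the caps, at the left near the robot. Origin: middle of its underside.
- buffer: white buffer bottle, 62 mm across, 130 mm high, standing close to the right of the shaker. Origin: middle of its underside.
- trough: open white reagent trough, 128 x 46 x 32 mm, close to the left of the shaker. Origin: middle of its underside.
- marker: marker pen with a black cap, 130 mm long, 14 mm thick, lying in front of the shaker. Origin: middle of its underside.

How it is judged:
By the outcome, as a careful person would: the job done as asked, in the order asked, and still so for the second after the job is handed in, with the robot touching nothing.
It also fails if it takes over 58 s, if anything falls off the work surface, if the arm or the gripper's body presses on something with over 40 N, if the wrist force passes 120 N, or if a joint passes its speed limit or range.

ROBOT

A 6-joint arm with a two-finger parallel gripper is mounted at the origin on the work surface. World frame = base frame: x ahead of the robot, y to its left, z up, the work surface at z = 0. Lengths are in mm, angles in rad, forces in N, time in s.
With the tool pointing down it reaches from about 350 to 875 mm from the base axis. Payload 4.2 kg.
Tool frame: the origin (TCP) lies midway between the tips of the shut fingers; the grasp point (between the pads) lies 19 mm behind it; z points along the fingers, y is the direction in which the jaws open and shut (so a half turn about z gives the same grasp; the last joint's range is limited). The gripper opens to 85 mm and grips with 20 to 120 N. Pads are 22 mm wide; open, the fingers measure 114 mm over their backs; the gripper's body (76 mm by 85 mm) begins 54 mm behind the grasp point. The pads swing forward as they close: fully open they stand 13 mm farther back than shut.
Start: joints at [-0.854, 0.385, 0.008, 0, -1.194, -0.259], TCP at [276.246, -560.613, 231.312] pointing down, gripper open.
Joint ranges: [-3.14, 3.14], [-1.21, 2.06], [-1.07, 1.41], [-3.16, 2.05], [-2.99, -0.16], [-3.1, 3.1]. Speed limits (rad/s): [2.79, 2.79, 3.14, 3.14, 3.14, 3.14].

INTERFACE

Orientations are given as a unit quaternion [x, y, z, w].
In Python, from bench import read_state, get_image, job_done, search_frame, regions_of gives the robot as it stands.
- The arm moves only by the tool servo_tool, never from a script. Its arguments are lists of equal length, an entry for each row: "turn": the turn, a rotation vector about the world's x, y, z in rad, a list of three; "dp": the shift along the world's x, y, z in m, a list of three; "fingers": the finger opening in m, from 0 to 0.0854. In form: {"turn": [[rx, ry, rz], ...], "dp": [[tx, ty, tz], ...], "fingers": [fingers, ...]}. A call has exactly 5 rows; each row shifts and turns the pose as measured when the row begins; what a row does not reach is not made up. A row lasts 1/8 s, in which the tool goes at most 62.5 mm and 10.7 degrees, less where a joint would pass 70% of its speed; a pose out of reach is approached as far as the arm can. A call is refused whole if a number of a shift passes 0.0625 or a number of a turn 0.188, either way. A call with a gripper value outside its range is refused whole. The fingers move at their own pace and stop on an object; the grip force is fixed at half the most. Time passes only in rows, so rows that do not move let the fingers close, or fill a call up. It gives the time, the measured TCP pose, the force and the opening at its end, in the units of the state.
- read_state(): the state, without advancing time (a new reading comes with each control period).
- get_image(name): name is "scene" or "top" or "wrist"; returns a dict with "img" (400x640x3 uint8, red, green, blue), "vfov" (degrees; the focal length in pixels is half the picture's height over the tangent of half this angle, whatever the lens; pixels are square), "cx", "cy" (the principal point, pixels), "world_from_camera" (4x4, takes a point from camera to world coordinates); the wrist camera has in their place "mount" (4x4, takes a point from camera to tool coordinates, whose origin is the TCP and whose axes are the flange's). Camera axes: x right, y down, z forward; pixel columns grow to the right and rows downward; lengths in mm; the calibration is good to about 2 mm. The wrist camera is an equidistant fisheye: a pixel r from the principal point sees the ray r / f radians off the axis. A picture is of the moment at which its call begins: read the wrist's pose just before it. There is no depth.
- job_done(): hands the job in, once; it reports no verdict.
Trained networks look in the newest picture that a camera, given by its name, has taken for a name from the list of things; names that differ only in an ending like _2 or _b are one class to them, and where a whole thing is asked for, a point or a joint stands for the part that bears it (a point fixed in the world has none). Each returns a list of dicts, best first, with "score" (0 to 1); they miss things now and then, are a little off and sometimes report something else, mostly with a low value. They report only what shows in the picture. A call takes as long as a camera call.
- search_frame(query, camera): "box" ([left, top, width, height] in pixels, round what is visible of it).
- regions_of(query, camera): "region" (400x640 bool, what is visible of it) and "box" ([left, top, width, height] in pixels, round what is visible of it).
The state is a dict: "clock": time; "joints": joint angles; "joint_vel": joint speeds; "joint_efforts": joint torques, N m; "position": TCP position; "ee_rot": TCP orientation; "contact_force": force on the tool from outside, world axes, zero at the start; "wrist_torque": the same for the moment, N m; "gripper_width": finger opening in mm.
Only numpy, scipy, OpenCV 4.12 (cv2) and the standard library are available. Lean on these libraries where they do the work, as an engineer would, in place of code of your own. Each camera call takes 0.05 s, during which the arm holds its last target. There are 200 camera calls.

## Working session

There is one attempt and no reset: what is moved stays moved. The work goes in short steps, Python scripts to look and compute and a tool call to move; the robot and the scene stay as the last step left them, time stands still between calls to the robot, and variables do not carry over. Pictures are saved under pics/ and viewed, about 8 in all and at most 12, crops included, and the job is handed in when it is done.

Besides the shell and the picture viewer there is one more tool, called after "Request:" as a command line: name --argument value ..., lists and objects as JSON in quotes. servo_tool: Moves the arm, as the interface text tells. Its arguments: {"type":"object","properties":{"turn":{"type":"array","items":{"type":"array","items":{"type":"number"}}},"dp":{"type":"array","items":{"type":"array","items":{"type":"number"}}},"fingers":{"type":"array","items":{"type":"number"}}},"required":["turn","dp","fingers"]}

```bash
mkdir -p pics; ls; cat > h.py <<'E'
import numpy as np, cv2
from bench import *
def proj(d,P):
    T=np.linalg.inv(d["world_from_camera"]); P=np.atleast_2d(P); p=P@T[:3,:3].T+T[:3,3]
    f=200/np.tan(np.radians(d["vfov"])/2); return np.c_[d["cx"]+f*p[:,0]/p[:,2], d["cy"]+f*p[:,1]/p[:,2]]
def ray(d,uv):
    f=200/np.tan(np.radians(d["vfov"])/2); T=np.array(d["world_from_camera"])
    v=np.array([(uv[0]-d["cx"])/f,(uv[1]-d["cy"])/f,1]); return T[:3,3],T[:3,:3]@v
def atz(d,uv,z):
    o,v=ray(d,uv); return o+v*(z-o[2])/v[2]
def save(img,n): cv2.imwrite("pics/"+n,cv2.cvtColor(img,cv2.COLOR_RGB2BGR))
E
python3 - <<'E'
from h import *
np.set_printoptions(precision=1,suppress=True)
for c in("top","scene"):
    d=get_image(c); save(d["img"],c+"1.png"); print(c,d["vfov"],d["cx"],d["cy"],np.array(d["world_from_camera"]))
    for q in("shaker","pointer","start_top","stop_top","assay_plate","marker","buffer","trough"):
        r=regions_of(q,c)
        if r:
            v,u=np.nonzero(r[0]["region"]); print(q,round(r[0]["score"],2),r[0]["box"],u.mean(),v.mean(), atz(d,(u.mean(),v.mean()),70)if c=="top" else "")
print(read_state())
E
```

```text
pics
top 47.38944450229371 320.7501125621088 201.1879481481612 [[   0.    -1.     0.1  411.1]
 [  -1.     0.     0.   -31.9]
 [  -0.    -0.1   -1.  1297.8]
 [   0.     0.     0.     1. ]]
shaker 0.75 [271.9, 106.8, 116.4, 122.3] 331.7961081081081 172.19297297297297 [624.  -26.4  70. ]
pointer 0.74 [285.9, 188.0, 22.6, 15.3] 298.54744525547443 195.0985401459854 [561.3  64.   70. ]
start_top 0.49 [333.1, 201.4, 7.6, 8.3] 336.29787234042556 206.29787234042553 [530.5 -38.5  70. ]
stop_top 0.55 [356.2, 208.6, 4.6, 2.8] 358.5 210.5 [519.  -98.3  70. ]
assay_plate 0.71 [293.6, 112.5, 41.6, 55.3] 314.9011132940406 138.6981008513425 [717.6  19.9  70. ]
marker 0.56 [280.6, 229.7, 42.2, 11.7] 300.8910891089109 234.5148514851485 [454.4  57.   70. ]
buffer 0.69 [383.9, 200.4, 26.5, 21.2] 395.9754098360656 210.74795081967213 [ 518.2 -199.    70. ]
trough 0.8 [250.0, 142.1, 20.5, 52.9] 260.34310134310135 167.6092796092796 [637.5 169.5  70. ]
scene 47.74218173870864 316.8865857568825 204.36543693496583 [[  -0.7    0.5   -0.5 1248.6]
 [   0.7    0.5   -0.5  665.1]
 [  -0.    -0.7   -0.7 1011.7]
 [   
[... 192 characters left out ...]
late 0.75 [251.2, 217.1, 52.9, 39.6] 276.5640167364017 237.04351464435146 
marker 0.6 [336.2, 202.9, 28.1, 30.8] 349.2105263157895 218.51052631578946 
buffer 0.76 [263.6, 156.6, 23.1, 33.5] 273.8523364485981 176.26542056074766 
trough 0.71 [313.8, 252.7, 46.9, 39.3] 335.984309623431 271.3274058577406 
{'clock': 0.9, 'joints': array([-0.9,  0.4,  0. , -0. , -1.2, -0.3]), 'joint_vel': array([-0.,  0., -0., -0.,  0.,  0.]), 'joint_efforts': array([ -0. , -39.2,  18.9,   4.2,  -0. ,  -0. ]), 'position': array([ 276.2, -560.6,  231.3]), 'ee_rot': array([-0.2,  1. ,  0. , -0. ]), 'contact_force': array([ 0.2,  0. , -1. ]), 'wrist_torque': array([0.1, 0. , 0. ]), 'gripper_width': 85.10224477880959}
```

```bash
python3 - <<'E'
from h import *
a=cv2.imread("pics/top1.png")[95:250,235:425]; b=cv2.imread("pics/scene1.png")[150:300,200:390]
cv2.imwrite("pics/c1.png",cv2.resize(np.vstack([cv2.resize(a,(190,150)),b]),None,fx=3,fy=2.0,interpolation=cv2.INTER_CUBIC)[:600])
cv2.imwrite("pics/c1.png",cv2.resize(a,None,fx=3.8,fy=3.8,interpolation=cv2.INTER_CUBIC))
d=get_image("wrist"); print(d["vfov"],d["cx"],d["cy"],d["mount"])
E
```

```text
65.70646984690485 319.36860600509027 197.85896289676202 [[ 1.89942818e-03 -9.64191835e-01 -2.65198977e-01  6.66254585e+01]
 [ 9.99998062e-01  1.96888922e-03  3.91248755e-06  1.68124964e-01]
 [ 5.18375019e-04 -2.65198471e-01  9.64193706e-01 -1.42762220e+02]
 [ 0.00000000e+00  0.00000000e+00  0.00000000e+00  1.00000000e+00]]
```

View pics/c1.png

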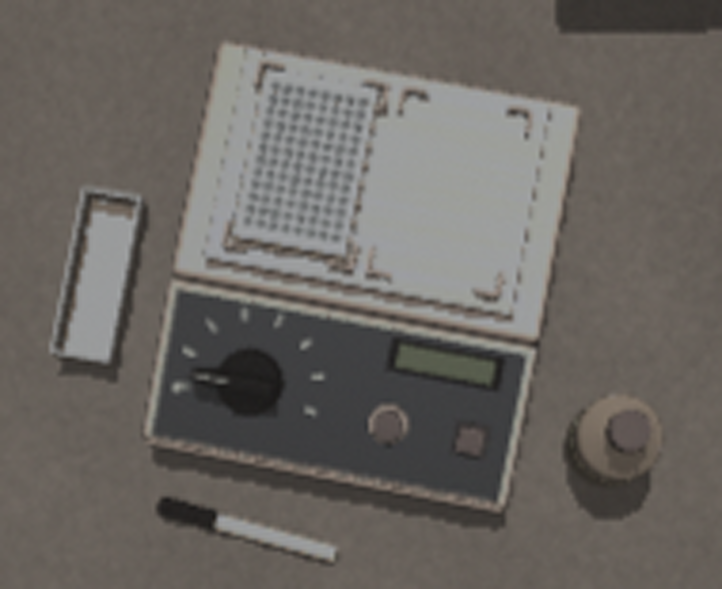

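Request:
servo_tool --turn '[[0,0,0],[0,0,0],[0,0,0],[0,0,0],[0,0,0]]' --dp '[[0.027,0.057,0],[0.027,0.057,0],[0.027,0.057,0],[0.027,0.057,0],[0.027,0.057,0]]' --fingers '[0,0,0,0,0]'

```text
clock: 1.58
position: [409.9, -277.3, 230.7]
ee_rot: [-0.223, 0.975, -0.001, 0.001]
contact_force: [0.9, -0.3, -0.9]
gripper_width: -0.8
```

Request:
servo_tool --turn '[[0,0,0],[0,0,0],[0,0,0],[0,0,0],[0,0,0]]' --dp '[[0.027,0.057,0],[0.027,0.057,0],[0.027,0.057,0],[0.027,0.057,0],[0.0,0.0,0]]' --fingers '[0,0,0,0,0]'

```text
clock: 2.2
position: [517.7, -47.5, 232.5]
ee_rot: [-0.226, 0.974, -0.002, 0.003]
contact_force: [0.2, -0.7, -0.8]
gripper_width: -0.1
```

```bash
cat >> h.py <<'E'
from scipy.spatial.transform import Rotation as R
def wrist():
    s=read_state(); d=get_image("wrist"); T=np.eye(4); T[:3,:3]=R.from_quat(s["ee_rot"]).as_matrix(); T[:3,3]=s["position"]
    d["W"]=T@np.array(d["mount"]); d["f"]=200/np.tan(np.radians(d["vfov"])/2); return s,d
def wproj(d,P):
    T=np.linalg.inv(d["W"]); p=np.atleast_2d(P)@T[:3,:3].T+T[:3,3]
    rho=np.hypot(p[:,0],p[:,1]); th=np.arctan2(rho,p[:,2]); k=d["f"]*th/rho
    return np.c_[d["cx"]+k*p[:,0],d["cy"]+k*p[:,1]]
def wray(d,uv):
    x=np.array(uv,float)-[d["cx"],d["cy"]]; r=np.hypot(*x); t=r/d["f"]
    v=np.r_[x/r*np.sin(t),np.cos(t)]; return d["W"][:3,3],d["W"][:3,:3]@v
E
python3 - <<'E'
from h import *
np.set_printoptions(precision=3,suppress=True)
s,d=wrist(); save(d["img"],"w1.png"); print(s["clock"],s["position"],s["joints"],s["gripper_width"]); print(R.from_quat(s["ee_rot"]).as_matrix())
for q in("pointer","start_top","stop_top","shaker"):
    r=regions_of(q,"wrist")
    if r: 
        v,u=np.nonzero(r[0]["region"]); o,w=wray(d,(u.mean(),v.mean())); print(q,r[0]["score"],r[0]["box"],u.mean(),v.mean(),o+w*(65-o[2])/w[2])
E
```

```text
2.2 [517.685 -47.477 232.51 ] [ 0.223  0.201 -0.251  0.004 -1.112 -1.34 ] -0.1101952659327174
[[-0.898 -0.44   0.007]
 [-0.44   0.898 -0.002]
 [-0.005 -0.005 -1.   ]]
pointer 0.96 [368.9, 233.1, 53.9, 47.9] 390.14381720430106 257.20497311827955 [562.677  63.333  65.   ]
start_top 0.77 [310.9, 185.5, 22.5, 18.4] 320.8757396449704 194.34319526627218 [531.494 -39.657  65.   ]
stop_top 0.83 [266.1, 149.3, 16.2, 20.9] 274.08191126279866 159.7133105802048 [519.843 -98.502  65.   ]
shaker 0.91 [153.5, 108.3, 297.7, 220.3] 297.23938885647607 216.28121353558927 [564.186 -51.454  65.   ]
```

View pics/w1.png

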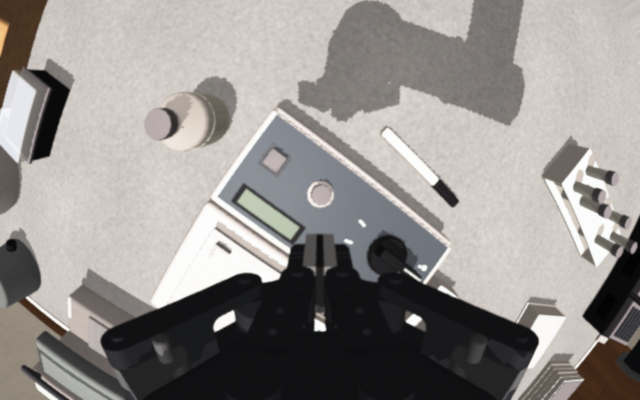

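Request:
servo_tool --turn '[[0,0,0.184],[0,0,0.184],[0,0,0.184],[0,0,0.184],[0,0,0.184]]' --dp '[[-0.005,0.027,-0.006],[-0.005,0.027,-0.006],[-0.005,0.027,-0.006],[-0.005,0.027,-0.006],[-0.005,0.027,-0.006]]' --fingers '[0,0,0,0,0]'

```text
clock: 3.08
position: [488.9, 77.8, 203.1]
ee_rot: [-0.637, 0.77, -0.0, 0.004]
contact_force: [-0.1, 1.2, -0.3]
gripper_width: 0.0
```

Request:
servo_tool --turn '[[0,0,0.184],[0,0,0.184],[0,0,0.184],[0,0,0.184],[0,0,0.184]]' --dp '[[0,0,0],[0,0,0],[0,0,0],[0,0,0],[0,0,0]]' --fingers '[0,0,0,0,0]'

```text
clock: 3.7
position: [487.6, 72.0, 203.5]
ee_rot: [0.917, -0.399, -0.001, -0.004]
contact_force: [-0.4, -0.5, -0.3]
gripper_width: -0.2
```

Request:
servo_tool --turn '[[0,0,0.184],[0,0,0.184],[0,0,0.184],[0,0,0.184],[0,0,0.184]]' --dp '[[0,0,0],[0,0,0],[0,0,0],[0,0,0],[0,0,0]]' --fingers '[0,0,0,0,0]'

```text
clock: 4.32
position: [486.8, 64.1, 204.5]
ee_rot: [0.998, 0.058, -0.003, -0.003]
contact_force: [-0.8, 0.2, 0.8]
gripper_width: 0.2
```

```bash
python3 - <<'E'
from h import *
np.set_printoptions(precision=3,suppress=True)
s,d=wrist(); np.save("W1.npy",d["W"]); save(d["img"],"w2.png"); print(s["clock"],s["position"],s["joints"],s["gripper_width"]); print(R.from_quat(s["ee_rot"]).as_matrix())
for q,z in(("pointer",75),("start_top",67),("stop_top",64)):
    r=regions_of(q,"wrist")
    if r: 
        v,u=np.nonzero(r[0]["region"]); o,w=wray(d,(u.mean(),v.mean())); print(q,r[0]["score"],r[0]["box"],u.mean(),v.mean(),o+w*(z-o[2])/w[2])
        if q=="pointer": c=(int(u.mean()),int(v.mean()))
x0,y0=max(c[0]-90,0),max(c[1]-70,0); print(x0,y0)
im=cv2.imread("pics/w2.png"); save(cv2.resize(im[y0:y0+140,x0:x0+180],None,fx=4,fy=4,interpolation=cv2.INTER_CUBIC)[:,:,::-1],"c2.png")
E
```

```text
4.325 [486.822  64.058 204.548] [ 0.457  0.182 -0.346 -0.009 -1.045  1.234] 0.16263796100820832
[[ 0.993  0.115 -0.006]
 [ 0.115 -0.993  0.006]
 [-0.005 -0.007 -1.   ]]
pointer 0.91 [287.7, 77.9, 74.0, 52.6] 330.1480302427378 103.99721448467966 [563.617  64.686  75.   ]
start_top 0.81 [422.5, 144.0, 22.7, 21.4] 432.85915492957747 153.35211267605635 [532.845 -37.786  67.   ]
stop_top 0.6 [471.2, 160.8, 21.7, 21.5] 481.1988795518207 172.46218487394958 [522.024 -96.696  64.   ]
240 33
```

View pics/c2.png

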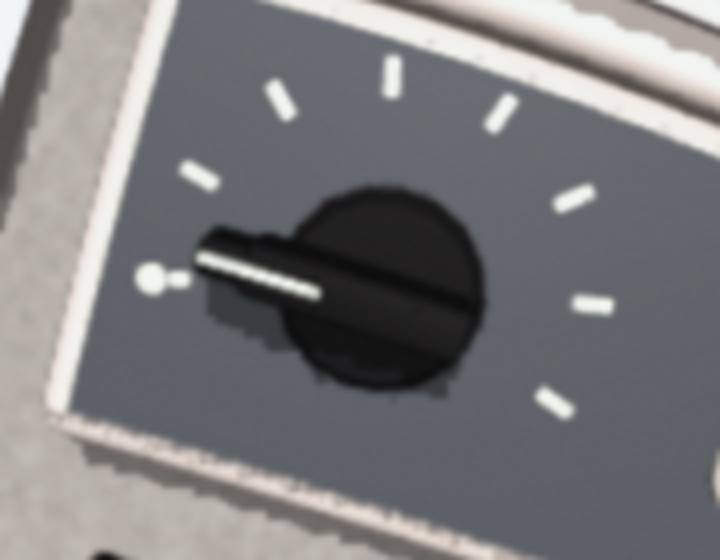

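```bash
cat > fit.py <<'E'
from h import *
from scipy.optimize import least_squares
def frame(p):  # scale frame rotation & origin
    return R.from_euler("z",p[3])*R.from_euler("y",-np.radians(12)), np.array(p[:3])
def pt(p,a,r,h): # deg CCW from x
    q,o=frame(p); a=np.radians(a); return q.apply(np.c_[np.atleast_1d(r*np.cos(a)),np.atleast_1d(r*np.sin(a)),np.full(np.size(a),h)])+o
E
python3 - <<'E'
from fit import *
np.set_printoptions(precision=2,suppress=True)
d=get_image("wrist"); d["W"]=np.load("W1.npy"); d["f"]=200/np.tan(np.radians(d["vfov"])/2)
c=lambda L:np.array(L)/4.+[240,33]
T=c([(200,176),(281,101),(393,77),(502,113),(574,198),(593,305),(555,402)]); A=75-30*np.arange(7.)
g=lambda p:np.r_[(wproj(d,pt(p,A,49.5,0))-T).ravel(),(p[2]-58)/4]
s=least_squares(g,[562,64,58,-.19]); p=s.x; print(p,np.abs(s.fun).max()); np.save("p.npy",p)
L=c([(200,258),(320,293)])
q=least_squares(lambda x:(wproj(d,pt(p,x[0],np.array([x[1],x[2]]),31)) -L).ravel(),[90,40,10]); print("pointer",q.x,q.fun)
qq,o=frame(p); S=o-qq.apply([0,0,0]); 
for n,uv,h in(("start",(432.9,153.4),12),("stop",(481.2,172.5),9)):
    oo,v=wray(d,uv); a=qq.inv().apply(oo-o); b=qq.inv().apply(v); print(n,a+b*(h-a[2])/b[2])
E
```

```text
[563.87  59.32  56.41  -0.19] 0.3978708983741832Traceback (most recent call last):
  File "<stdin>", line 9, in <module>
    return func(*args, **kwargs)
    vector_fun = VectorFunction(
        fun_wrapped,
    ...<6 lines>...
        workers=workers
    )
    self._update_fun()
    ~~~~~~~~~~~~~~~~^^
    self.f = self.fun_wrapped(xp_copy(self.x))
             ~~~~~~~~~~~~~~~~^^^^^^^^^^^^^^^^^
    return np.atleast_1d(self.fun(x))
                         ~~~~~~~~^^^
    return self.f(x, *self.args, **self.kwargs)
           ~~~~~~^^^^^^^^^^^^^^^^^^^^^^^^^^^^^^
  File "<stdin>", line 9, in <lambda>
  File "fit.py", line 6, in pt
    q,o=frame(p); a=np.radians(a); return q.apply(np.c_[np.atleast_1d(r*np.cos(a)),np.atleast_1d(r*np.sin(a)),np.full(np.size(a),h)])+o
                                                  ~~~~~^^^^^^^^^^^^^^^^^^^^^^^^^^^^^^^^^^^^^^^^^^^^^^^^^^^^^^^^^^^^^^^^^^^^^^^^^^^^^
    res = self.concatenate(tuple(objs), axis=axis)
ValueError: all the input array dimensions except for the concatenation axis must match exactly, but along dimension 0, the array at index 0 has size 2 and the array at index 2 has size 1
```

```bash
cat >> fit.py <<'E'
p=np.load("p.npy") if __import__("os").path.exists("p.npy") else None
def pose(phi,r,off,h):
    q,o=frame(p); a=np.radians(phi); e=np.array([np.cos(a),np.sin(a),0]); t=np.array([np.sin(a),-np.cos(a),0])
    return q.apply(r*e-off*t+np.array([0,0,h]))+o, R.from_matrix(np.c_[q.apply(t),q.apply(-e),q.apply([0,0,-1])])
def where():
    s=read_state(); q,o=frame(p); x=q.inv().apply(s["position"]-o); M=q.inv()*R.from_quat(s["ee_rot"]); m=M.as_matrix()
    phi=np.degrees(np.arctan2(m[0,0]*1,-m[1,0])) # x=(sin,-cos)
    a=np.radians(phi); print("t",s["clock"],"phi",phi,"r",x@[np.cos(a),np.sin(a),0],"off",-x@[np.sin(a),-np.cos(a),0],"h",x[2],"tilt",np.degrees(np.arccos(-m[2,2])),"F",s["contact_force"],"j",s["joints"])
    return s
def plan(wps,P=None,Q=None):
    s=read_state(); P=s["position"] if P is None else P; Q=R.from_quat(s["ee_rot"]) if Q is None else Q
    dp=[];tu=[]
    for w in wps:
        a,b=w if isinstance(w,tuple) else pose(*w)
        dp.append((np.round((a-P)/1000,4)).tolist()); tu.append(np.round((b*Q.inv()).as_rotvec(),3).tolist()); P,Q=a,b
    print("turn",tu);print("dp",dp)
E
python3 - <<'E'
from fit import *
np.set_printoptions(precision=2,suppress=True)
d=get_image("wrist"); d["W"]=np.load("W1.npy"); d["f"]=200/np.tan(np.radians(d["vfov"])/2)
c=lambda L:np.array(L)/4.+[240,33]
L=c([(200,258),(320,293)])
q=least_squares(lambda x:(wproj(d,np.vstack([pt(p,x[0],x[1],31),pt(p,x[0],x[2],31)])) -L).ravel(),[90,40,10]); print("pointer",q.x,q.fun)
qq,o=frame(p)
for n,uv,h in(("start",(432.9,153.4),12),("stop",(481.2,172.5),9)):
    oo,v=wray(d,uv); a=qq.inv().apply(oo-o); b=qq.inv().apply(v); print(n,a+b*(h-a[2])/b[2])
print(np.r_[0,wproj(d,pt(p,q.x[0],0,9))[0]])
where()
E
```

```text
pointer [89.8  38.87 12.84] [ 0.03 -0.11 -0.11  0.33]
start [  -9.76 -101.64   12.  ]
stop [  -9.83 -161.64    9.  ]
[  0.   335.18 106.75]
t 4.625 phi 107.57754652348926 r 4.840266574924492 off 44.82856662806143 h 160.71944890652532 tilt 12.396958444697807 F [-0.06  0.95  0.73] j [ 0.46  0.18 -0.35 -0.01 -1.04  1.23]
```

```bash
python3 - <<'E'
from fit import *
plan([(100,20,40,125),(95,36,34,90),(90,36,32,60),(90,36,32,35),(90,36,32,22)])
E
```

```text
Traceback (most recent call last):
  File "fit.py", line 20, in plan
    a,b=w if isinstance(w,tuple) else pose(*w)
    ^^^
ValueError: too many values to unpack (expected 2)
```

```bash
sed -i 's/a,b=w if.*/a,b=pose(*w)/' fit.py; python3 - <<'E'
from fit import *
plan([(100,20,40,125),(95,36,34,90),(90,36,32,60),(90,36,32,35),(90,36,32,22)])
E
```

```text
turn [[-0.033, -0.213, -0.126], [0.018, -0.003, -0.085], [0.018, -0.003, -0.085], [0.0, 0.0, 0.0], [0.0, 0.0, 0.0]]
dp [[0.0127, 0.0196, -0.0347], [0.0166, 0.0173, -0.033], [0.0115, 0.0009, -0.0283], [0.0051, -0.001, -0.0245], [0.0027, -0.0005, -0.0127]]
```

Request:
servo_tool --turn '[[-0.01,-0.11,-0.1],[0.01,-0.106,-0.1],[0.003,0,-0.096],[0,0,0],[0,0,0]]' --dp '[[0.013,0.02,-0.035],[0.017,0.017,-0.033],[0.011,0.001,-0.028],[0.005,-0.001,-0.024],[0,0,0]]' --fingers '[0,0,0,0,0]'

```text
clock: 5.25
position: [534.8, 103.1, 83.5]
ee_rot: [0.989, -0.101, 0.109, 0.005]
contact_force: [0.4, 0.3, -0.5]
gripper_width: -0.0
```

```bash
python3 - <<'E'
from fit import *
np.set_printoptions(precision=2,suppress=True)
where()
plan([(90,36,32,30),(90,36,32,16),(90,36,32,14),(90,36,26,14),(88,36,22,14)])
s,d=wrist(); np.save("W2.npy",d["W"]); save(d["img"],"w3.png")
E
```

```text
t 5.25 phi 89.22661011764075 r 37.05427284953742 off 30.93110628572643 h 34.20029814901354 tilt 0.7335022855690541 F [ 0.36  0.33 -0.48] j [ 0.55  0.33 -0.65  0.33 -0.44  0.53]
turn [[-0.01, 0.011, 0.011], [0.0, 0.0, 0.0], [0.0, 0.0, 0.0], [0.0, 0.0, 0.0], [0.007, -0.001, -0.034]]
dp [[-0.0009, -0.0013, -0.0044], [0.0029, -0.0006, -0.0137], [0.0004, -0.0001, -0.002], [0.0058, -0.0011, 0.0012], [0.0052, -0.0002, 0.0011]]
```

View pics/w3.png

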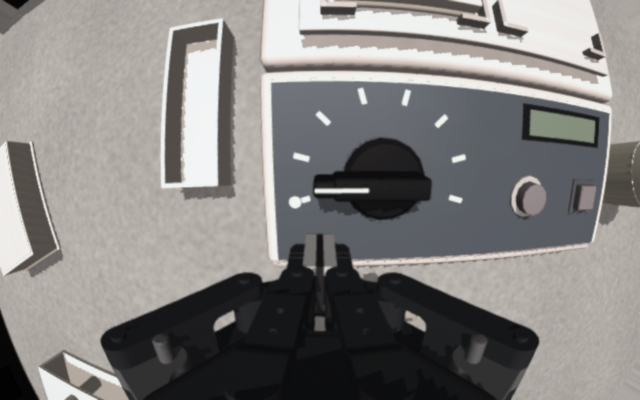

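Request:
servo_tool --turn '[[-0.01,0.011,0.011],[0,0,0],[0,0,0],[0,0,0],[0,0,0]]' --dp '[[-0.0005,-0.005,-0.0064],[0.003,-0.003,-0.014],[0.003,-0.001,-0.001],[0.005,-0.001,0.001],[0,0,0]]' --fingers '[0,0,0,0,0]'

```text
clock: 5.92
position: [550.0, 94.5, 69.4]
ee_rot: [0.989, -0.095, 0.109, 0.006]
contact_force: [-0.6, 0.2, 0.6]
gripper_width: -0.2
```

```bash
python3 - <<'E'
from fit import *
np.set_printoptions(precision=2,suppress=True)
where()
plan([(90,30,20,14),(88,30,18,14),(86,30,17,14),(84,30,17,14),(84,30,17,14)])
E
```

```text
t 5.925 phi 89.93529248846782 r 31.93175257769151 off 17.224694082034667 h 16.898385137621712 tilt 0.6981933480582267 F [-0.55  0.18  0.6 ] j [ 0.52  0.37 -0.64  0.34 -0.41  0.55]
turn [[-0.006, 0.011, -0.001], [0.007, -0.001, -0.034], [0.007, -0.001, -0.034], [0.007, -0.001, -0.034], [0.0, 0.0, 0.0]]
dp [[-0.0025, -0.0015, -0.0034], [0.0031, 0.0, 0.0006], [0.0021, 0.0001, 0.0004], [0.0011, 0.0003, 0.0002], [0.0, 0.0, 0.0]]
```

Request:
servo_tool --turn '[[0,0.006,-0.02],[0.005,0,-0.02],[0.005,0,-0.03],[0.005,0,-0.03],[0,0,0]]' --dp '[[0.0003,-0.001,-0.002],[0.0008,0,0],[0.0011,0.0002,0.0002],[0.0011,0.0003,0.0002],[0,0,0]]' --fingers '[0,0,0,0,0]'

```text
clock: 6.55
position: [553.7, 94.4, 68.4]
ee_rot: [0.983, -0.149, 0.105, 0.004]
contact_force: [0.2, 0.5, -0.3]
gripper_width: -0.2
```

```bash
python3 - <<'E'
from fit import *
np.set_printoptions(precision=2,suppress=True)
where()
plan([(82,30,17,14),(80,30,17,14),(78,30,17,14),(76,30,17,14),(76,30,17,14)])
s,d=wrist(); np.save("W3.npy",d["W"]); save(d["img"],"w4.png")
a=cv2.imread("pics/w4.png")[60:260,230:500]; cv2.imwrite("pics/c4.png",cv2.resize(a,None,fx=2.9,fy=2.9,interpolation=cv2.INTER_CUBIC))
E
```

```text
t 6.55 phi 83.7652410354502 r 30.807027464891867 off 17.24657386509401 h 15.229149707821225 tilt 0.06802240320446455 F [ 0.23  0.52 -0.35] j [ 0.52  0.38 -0.62  0.33 -0.43  0.46]
turn [[0.006, -0.0, -0.03], [0.007, -0.001, -0.034], [0.007, -0.001, -0.034], [0.007, -0.001, -0.034], [0.0, 0.0, 0.0]]
dp [[0.0013, -0.0007, -0.001], [0.0012, 0.0002, 0.0002], [0.0012, 0.0002, 0.0002], [0.0012, 0.0001, 0.0002], [0.0, 0.0, 0.0]]
```

View pics/c4.png

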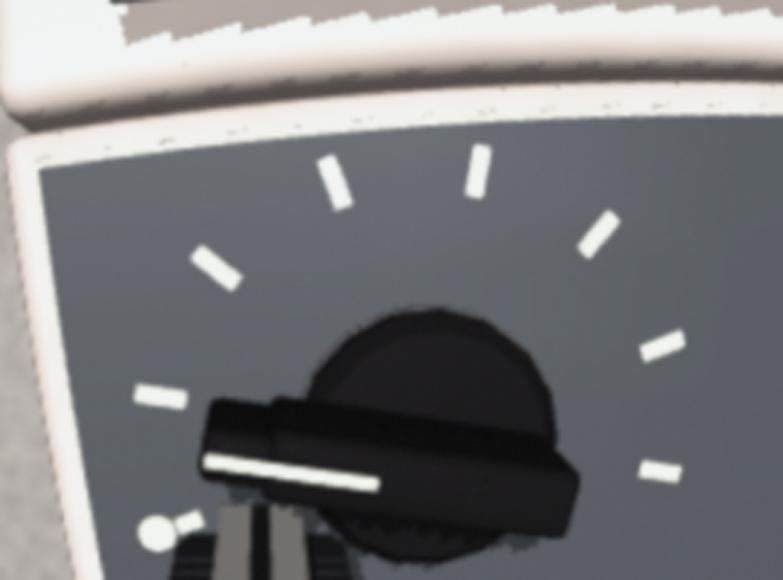

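```bash
cat >> fit.py <<'E'
def ptr(Wf,L):
    d=get_image("wrist"); d["W"]=np.load(Wf); d["f"]=200/np.tan(np.radians(d["vfov"])/2)
    f=lambda x:(wproj(d,np.vstack([pt(p,x[0],x[1],31),pt(p,x[0],x[2],31)])+np.r_[x[3:],0])-L).ravel()
    for sft in(False,True):
        q=least_squares((lambda x:np.r_[f(x),x[3:]*(.1 if sft else 100),x[1]-40,x[2]-13],) [0],[60,40,10,0,0]); print("ptr",q.x,q.fun[:4])
    print("ticks px",wproj(d,pt(p,105-30*np.arange(8.),49.5,0)).round(1).tolist())
E
python3 - <<'E'
from fit import *
np.set_printoptions(precision=2,suppress=True)
ptr("W3.npy",np.array([(205,462),(380,485)])/2.9+[230,60])
print((np.array([(216,268),(334,183),(599,234),(662,346)])/2.9+[230,60]).round(1).tolist())
E
```

```text
ptr [76.11 39.62 12.86 -0.   -0.  ] [-0.17  0.05 -0.04 -0.22]
ptr [75.83 39.88 13.12 -0.27 -0.22] [-0.05 -0.01  0.05  0.01]
ticks px [[292.2, 240.4], [285.8, 196.0], [304.8, 151.8], [345.5, 122.5], [394.7, 118.5], [435.9, 140.1], [458.0, 178.4], [457.2, 221.6]]
[[304.5, 152.4], [345.2, 123.1], [436.6, 140.7], [458.3, 179.3]]
```

```bash
python3 - <<'E'
from fit import *
plan([(78,31,17,14.5),(72,31,17,14.5),(66,31,17,14.5),(60,31,17,14.5),(54.5,31,17,14.5)])
E
```

```text
turn [[0.021, -0.003, -0.099], [0.021, -0.004, -0.102], [0.021, -0.004, -0.102], [0.021, -0.004, -0.102], [0.02, -0.004, -0.094]]
dp [[0.004, 0.0007, 0.0001], [0.0036, 0.0002, 0.0007], [0.0036, -0.0002, 0.0008], [0.0036, -0.0006, 0.0008], [0.0032, -0.0009, 0.0007]]
```

Request:
servo_tool --turn '[[0.021,-0.003,-0.1],[0.021,-0.004,-0.102],[0.021,-0.004,-0.102],[0.021,-0.004,-0.102],[0.02,-0.004,-0.095]]' --dp '[[0.004,0.0007,0.0001],[0.0036,0.0002,0.0007],[0.0036,-0.0002,0.0008],[0.0036,-0.0006,0.0008],[0.0032,-0.0009,0.0007]]' --fingers '[0,0,0,0,0]'

```text
clock: 7.28
position: [570.8, 94.1, 71.2]
ee_rot: [0.911, -0.4, 0.101, -0.023]
contact_force: [0.5, 1.2, -0.1]
gripper_width: -0.2
```

```bash
python3 - <<'E'
from fit import *
np.set_printoptions(precision=2,suppress=True)
where()
plan([(x,31,17,14.5) for x in (50,44,38,31,24.5)])
E
```

```text
t 7.275 phi 53.56264771237193 r 30.41385973775118 off 18.43472120429418 h 14.40873042914686 tilt 0.08955752531893375 F [ 0.51  1.16 -0.12] j [ 0.5   0.4  -0.56  0.3  -0.47 -0.01]
turn [[0.012, -0.004, -0.061], [0.021, -0.004, -0.102], [0.021, -0.004, -0.102], [0.025, -0.005, -0.12], [0.023, -0.004, -0.111]]
dp [[0.0034, -0.0014, 0.0009], [0.0033, -0.0016, 0.0007], [0.0031, -0.0019, 0.0007], [0.0033, -0.0026, 0.0008], [0.0028, -0.0028, 0.0007]]
```

Request:
servo_tool --turn '[[0.012,-0.004,-0.061],[0.021,-0.004,-0.102],[0.021,-0.004,-0.102],[0.025,-0.005,-0.12],[0.023,-0.004,-0.111]]' --dp '[[0.0034,-0.0014,0.0009],[0.0033,-0.0016,0.0007],[0.0031,-0.0019,0.0007],[0.0034,-0.0026,0.0008],[0.003,-0.0028,0.0007]]' --fingers '[0,0,0,0,0]'

```text
clock: 7.9
position: [586.5, 84.2, 74.8]
ee_rot: [0.776, -0.622, 0.092, -0.048]
contact_force: [0.3, -0.2, 0.3]
gripper_width: 0.0
```

```bash
python3 - <<'E'
from fit import *
np.set_printoptions(precision=2,suppress=True)
where()
plan([(x,31,17,14.5) for x in (19,13,7,1,-5.5)])
E
```

```text
t 7.9 phi 23.601962760314816 r 30.7342356436336 off 17.943271992631256 h 14.34758587713188 tilt 0.08506776609542661 F [ 0.25 -0.21  0.31] j [ 0.47  0.41 -0.52  0.27 -0.49 -0.48]
turn [[0.016, -0.005, -0.078], [0.021, -0.004, -0.102], [0.021, -0.004, -0.102], [0.021, -0.004, -0.102], [0.023, -0.004, -0.111]]
dp [[0.0022, -0.003, 0.0007], [0.002, -0.0031, 0.0005], [0.0017, -0.0033, 0.0005], [0.0013, -0.0034, 0.0004], [0.001, -0.0039, 0.0004]]
```

Request:
servo_tool --turn '[[0.016,-0.005,-0.078],[0.021,-0.004,-0.102],[0.021,-0.004,-0.102],[0.021,-0.004,-0.102],[0.023,-0.004,-0.111]]' --dp '[[0.0022,-0.003,0.0007],[0.002,-0.0032,0.0005],[0.0017,-0.0034,0.0005],[0.0013,-0.0035,0.0004],[0.001,-0.004,0.0004]]' --fingers '[0,0,0,0,0]'

```text
clock: 8.52
position: [594.8, 67.9, 77.2]
ee_rot: [-0.59, 0.801, -0.077, 0.071]
contact_force: [-0.9, -0.0, 0.1]
gripper_width: -0.5
```

```bash
python3 - <<'E'
from fit import *
np.set_printoptions(precision=2,suppress=True)
where()
s,d=wrist(); np.save("W4.npy",d["W"]); save(d["img"],"w5.png")
u=wproj(d,pt(p,0,0,15))[0].astype(int); x0,y0=max(u[0]-135,0),max(u[1]-100,0); print(x0,y0)
a=cv2.imread("pics/w5.png")[y0:y0+200,x0:x0+270]; cv2.imwrite("pics/c5.png",cv2.resize(a,None,fx=2.9,fy=2.9,interpolation=cv2.INTER_CUBIC))
E
```

```text
t 8.525 phi -6.3167858620309225 r 30.626794011448254 off 17.806260417933693 h 14.389719260663036 tilt 0.012471047740271333 F [-0.94 -0.02  0.07] j [ 0.44  0.41 -0.5   0.26 -0.5  -0.96]
246 117
```

View pics/c5.png

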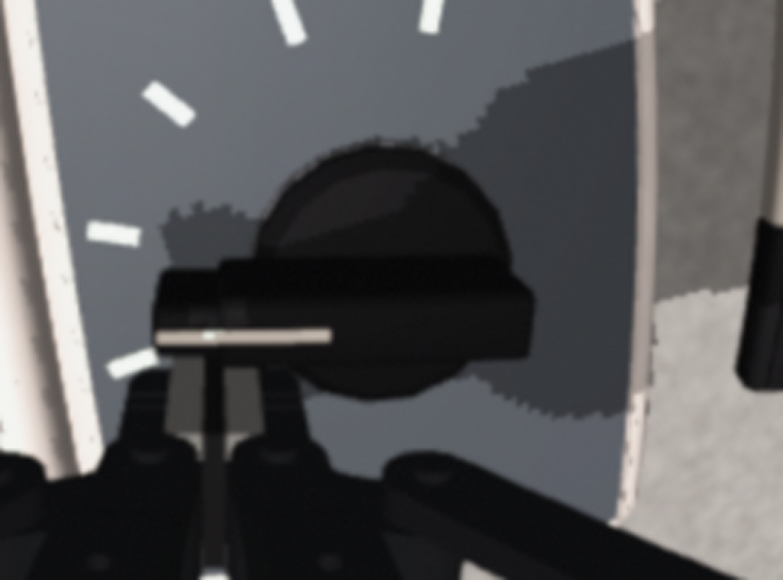

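```bash
python3 - <<'E'
from fit import *
np.set_printoptions(precision=2,suppress=True)
ptr("W4.npy",np.array([(155,338),(331,335)])/2.9+[246,117])
plan([(x,31,17,14.5) for x in (-8,-11,-14,-17,-20)])
E
```

```text
ptr [-2.78 39.62 12.92 -0.    0.  ] [-0.14  0.62 -0.16 -1.85]
ptr [-5.28 39.86 13.13  0.07  1.46] [-0.06  0.01  0.06 -0.01]
ticks px [[400.6, 281.3], [358.5, 286.7], [318.9, 272.0], [291.5, 239.1], [284.9, 194.3], [304.0, 149.8], [344.9, 120.2], [394.4, 116.2]]
turn [[0.007, -0.002, -0.032], [0.011, -0.002, -0.051], [0.011, -0.002, -0.051], [0.011, -0.002, -0.051], [0.011, -0.002, -0.051]]
dp [[0.0004, -0.0015, 0.0003], [0.0003, -0.0018, 0.0001], [0.0002, -0.0018, 0.0001], [0.0001, -0.0018, 0.0001], [-0.0, -0.0018, 0.0001]]
```

Request:
servo_tool --turn '[[0.007,-0.002,-0.032],[0.011,-0.002,-0.051],[0.011,-0.002,-0.051],[0.011,-0.002,-0.051],[0.011,-0.002,-0.051]]' --dp '[[0.0004,-0.0015,0.0003],[0.0003,-0.0018,0.0001],[0.0002,-0.0018,0.0001],[0.0001,-0.0018,0.0001],[0,-0.0018,0.0001]]' --fingers '[0,0,0,0,0]'

```text
clock: 9.25
position: [595.9, 60.0, 77.8]
ee_rot: [-0.488, 0.866, -0.067, 0.081]
contact_force: [-0.7, 2.8, -0.8]
gripper_width: 0.0
```

```bash
python3 - <<'E'
from fit import *
np.set_printoptions(precision=2,suppress=True)
where()
plan([(x,31,17,14.5) for x in (-24,-28,-32,-35,-38)])
E
```

```text
t 9.25 phi -20.233117526269965 r 30.56077671619976 off 18.48140170030182 h 14.417474523216299 tilt 0.2299493484766307 F [-0.68  2.76 -0.81] j [ 0.42  0.41 -0.5   0.25 -0.5  -1.18]
turn [[0.01, -0.001, -0.065], [0.014, -0.003, -0.068], [0.014, -0.003, -0.068], [0.011, -0.002, -0.051], [0.011, -0.002, -0.051]]
dp [[-0.0006, -0.0038, 0.0001], [-0.0004, -0.0024, 0.0], [-0.0005, -0.0024, -0.0], [-0.0005, -0.0018, -0.0], [-0.0006, -0.0018, -0.0001]]
```

Request:
servo_tool --turn '[[0.01,-0.001,-0.065],[0.014,-0.003,-0.068],[0.014,-0.003,-0.068],[0.011,-0.002,-0.051],[0.011,-0.002,-0.051]]' --dp '[[-0.0006,-0.0036,0.0001],[-0.0004,-0.0025,0],[-0.0005,-0.0025,0],[-0.0005,-0.002,0],[-0.0006,-0.002,0]]' --fingers '[0,0,0,0,0]'

```text
clock: 9.88
position: [594.1, 49.1, 77.9]
ee_rot: [-0.346, 0.932, -0.054, 0.092]
contact_force: [0.5, 0.4, 0.1]
gripper_width: 0.1
```

```bash
python3 - <<'E'
from fit import *
np.set_printoptions(precision=2,suppress=True)
where()
s,d=wrist(); np.save("W5.npy",d["W"]); save(d["img"],"w6.png")
u=wproj(d,pt(p,0,0,15))[0].astype(int); x0,y0=max(u[0]-135,0),max(u[1]-100,0); print(x0,y0)
a=cv2.imread("pics/w6.png")[y0:y0+200,x0:x0+270]; cv2.imwrite("pics/c6.png",cv2.resize(a,None,fx=2.9,fy=2.9,interpolation=cv2.INTER_CUBIC))
E
```

```text
t 9.875 phi -38.3252500911061 r 30.46311254944902 off 18.608776122066597 h 14.490003569139521 tilt 0.2589203969070933 F [0.46 0.36 0.14] j [ 0.41  0.41 -0.51  0.25 -0.49 -1.48]
246 115
```

View pics/c6.png

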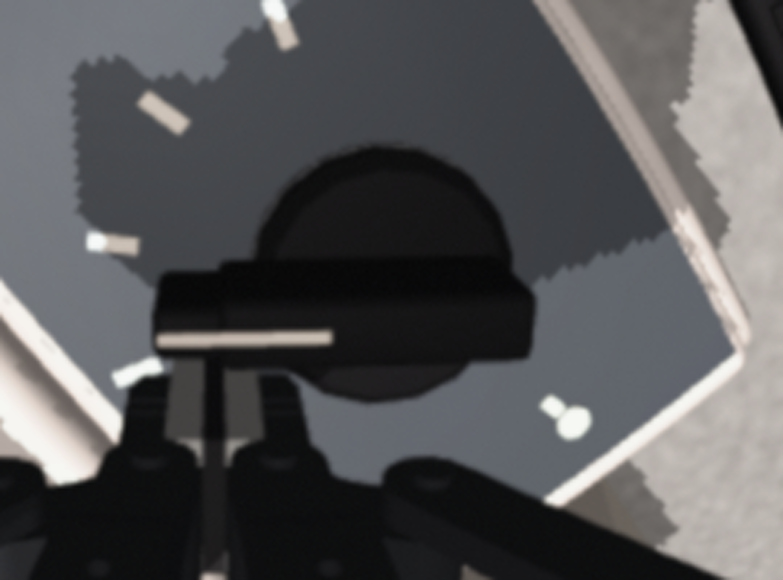

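```bash
python3 - <<'E'
from fit import *
np.set_printoptions(precision=2,suppress=True)
ptr("W5.npy",np.array([(155,342),(331,338)])/2.9+[246,115])
plan([(x,31,18,14.5) for x in (-39,-40,-41,-42,-43)])
E
```

```text
ptr [-33.92  39.31  12.63   0.     0.  ] [-0.26  0.74 -0.34 -2.21]
ptr [-36.92  39.87  13.12   0.83   1.7 ] [-0.06  0.01  0.05 -0.01]
ticks px [[437.8, 253.8], [402.8, 278.7], [360.8, 285.4], [320.7, 272.0], [292.0, 240.1], [283.8, 195.8], [301.2, 150.7], [341.0, 119.7]]
turn [[0.001, 0.003, -0.013], [0.004, -0.001, -0.017], [0.004, -0.001, -0.017], [0.004, -0.001, -0.017], [0.004, -0.001, -0.017]]
dp [[-0.0002, -0.0011, 0.0], [-0.0002, -0.0006, -0.0], [-0.0002, -0.0006, -0.0], [-0.0002, -0.0006, -0.0], [-0.0002, -0.0006, -0.0]]
```

Request:
servo_tool --turn '[[0.002,0,-0.015],[0.004,-0.001,-0.017],[0.004,-0.001,-0.017],[0.004,-0.001,-0.017],[0.004,-0.001,-0.017]]' --dp '[[-0.0002,-0.0011,0],[-0.0002,-0.0007,0],[-0.0002,-0.0007,0],[-0.0002,-0.0007,0],[-0.0002,-0.0007,0]]' --fingers '[0,0,0,0,0]'

```text
clock: 10.6
position: [593.0, 45.0, 77.9]
ee_rot: [-0.305, 0.946, -0.05, 0.094]
contact_force: [-0.2, -0.3, -0.1]
gripper_width: 0.0
```

```bash
python3 - <<'E'
from fit import *
np.set_printoptions(precision=2,suppress=True)
where()
plan([(-42,32,22,15),(-42,34,30,20),(-42,34,32,45),(-42,34,32,75),(-42,34,32,90)])
s,d=wrist(); np.save("W6.npy",d["W"]); save(d["img"],"w7.png")
E
```

```text
t 10.6 phi -43.3040798669648 r 31.41808411832306 off 17.838618263927625 h 14.55535270820874 tilt 0.2993068823495864 F [-0.24 -0.31 -0.14] j [ 0.4   0.41 -0.51  0.25 -0.49 -1.56]
turn [[-0.007, 0.006, 0.022], [0.0, 0.0, 0.0], [0.0, 0.0, 0.0], [0.0, 0.0, 0.0], [0.0, 0.0, 0.0]]
dp [[0.0038, 0.0028, 0.0011], [0.0064, 0.0034, 0.0063], [-0.0035, 0.0022, 0.0247], [-0.0061, 0.0012, 0.0293], [-0.0031, 0.0006, 0.0147]]
```

Back off and lift, then look.

Request:
servo_tool --turn '[[0,0,0],[0,0,0],[0,0,0],[0,0,0],[0,0,0]]' --dp '[[0.004,0.003,0.001],[0.006,0.003,0.006],[-0.003,0.002,0.025],[-0.006,0.001,0.029],[-0.003,0.001,0.015]]' --fingers '[0,0,0,0,0]'

```text
clock: 11.28
position: [592.3, 56.0, 156.0]
ee_rot: [-0.305, 0.946, -0.05, 0.093]
contact_force: [-0.4, -0.5, -0.3]
gripper_width: -0.1
```

```bash
python3 - <<'E'
from fit import *
np.set_printoptions(precision=2,suppress=True)
where()
s,d=wrist(); np.save("W7.npy",d["W"]); save(d["img"],"w8.png")
for q,h in(("start_top",12),("stop_top",9)):
    r=regions_of(q,"wrist"); qq,o=frame(p)
    if r:
        v,u=np.nonzero(r[0]["region"]);oo,v=wray(d,(u.mean(),v.mean())); a=qq.inv().apply(oo-o); b=qq.inv().apply(v); print(q,r[0]["score"],a+b*(h-a[2])/b[2])
u=wproj(d,pt(p,0,0,15))[0].astype(int); x0,y0=max(u[0]-135,0),max(u[1]-100,0); print(x0,y0)
a=cv2.imread("pics/w8.png")[y0:y0+200,x0:x0+270]; cv2.imwrite("pics/c8.png",cv2.resize(a,None,fx=2.9,fy=2.9,interpolation=cv2.INTER_CUBIC))
E
```

```text
t 11.275 phi -43.282164794319904 r 33.91146869078774 off 34.912915459043916 h 91.49371202086576 tilt 0.21108677175085067 F [-0.35 -0.47 -0.34] j [ 0.42  0.31 -0.4   0.19 -0.7  -1.5 ]
start_top 0.62 [ -11.09 -102.02   12.  ]
stop_top 0.46 [  -6.92 -157.62    9.  ]
231 59
```

View pics/c8.png

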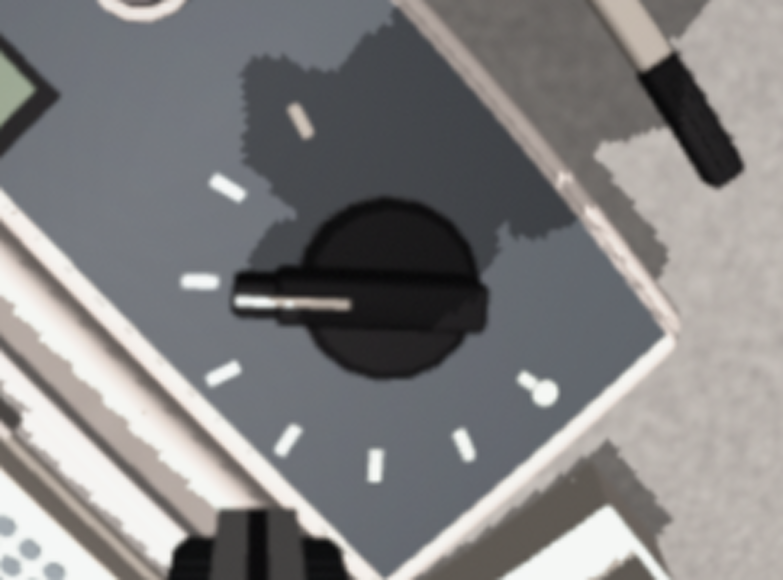

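```bash
cat >> fit.py <<'E'
def xy(x,y,h,phi=-43.):
    a=np.radians(phi); return (phi,x*np.cos(a)+y*np.sin(a),-(x*np.sin(a)-y*np.cos(a)),h)
def loc():
    s=read_state(); q,o=frame(p); print("t",s["clock"],"loc",q.inv().apply(s["position"]-o),"F",q.inv().apply(s["contact_force"]))
E
python3 - <<'E'
from fit import *
np.set_printoptions(precision=2,suppress=True)
loc(); plan([xy(-5,-33,80),xy(-10,-80,65),xy(-10,-102,45),xy(-10,-102,25),xy(-10,-102,25)])
E
```

```text
t 11.425 loc [48.19  1.99 90.49] F [-0.43  0.13  0.96]
turn [[-0.003, 0.003, 0.005], [0.0, 0.0, 0.0], [0.0, 0.0, 0.0], [0.0, 0.0, 0.0], [0.0, 0.0, 0.0]]
dp [[-0.0556, -0.0249, -0.0213], [-0.0107, -0.0458, -0.0157], [-0.0001, -0.0224, -0.0196], [0.0041, -0.0008, -0.0196], [0.0, 0.0, 0.0]]
```

Request:
servo_tool --turn '[[0,0,0],[0,0,0],[0,0,0],[0,0,0],[0,0,0]]' --dp '[[-0.0556,-0.025,-0.02],[-0.0107,-0.046,-0.015],[0,-0.022,-0.02],[0.004,-0.001,-0.018],[0,0,0]]' --fingers '[0,0,0,0,0]'

```text
clock: 12.05
position: [525.7, -40.5, 76.0]
ee_rot: [-0.306, 0.947, -0.049, 0.09]
contact_force: [-0.2, 0.6, 0.3]
gripper_width: 0.1
```

```bash
python3 - <<'E'
from fit import *
np.set_printoptions(precision=2,suppress=True)
loc(); plan([xy(-10,-102,19),xy(-10,-102,15),xy(-10,-102,12),xy(-10,-102,10),xy(-10,-102,9)])
E
```

```text
t 12.05 loc [ -14.07 -105.26   23.02] F [-0.21  0.55  0.34]
turn [[-0.002, -0.004, 0.004], [0.0, 0.0, 0.0], [0.0, 0.0, 0.0], [0.0, 0.0, 0.0], [0.0, 0.0, 0.0]]
dp [[0.0053, 0.0023, -0.0031], [0.0008, -0.0002, -0.0039], [0.0006, -0.0001, -0.0029], [0.0004, -0.0001, -0.002], [0.0002, -0.0, -0.001]]
```

Request:
servo_tool --turn '[[0,0,0],[0,0,0],[0,0,0],[0,0,0],[0,0,0]]' --dp '[[0.0052,0.0025,-0.003],[0.001,0.0005,-0.003],[0.0006,0,-0.003],[0.0004,0,-0.002],[0.0002,0,-0.001]]' --fingers '[0,0,0,0,0]'

```text
clock: 12.68
position: [534.8, -36.3, 65.0]
ee_rot: [-0.307, 0.946, -0.049, 0.091]
contact_force: [-1.4, -2.0, 2.6]
gripper_width: -0.3
```

```bash
python3 - <<'E'
from fit import *
np.set_printoptions(precision=2,suppress=True)
loc(); plan([xy(-10,-102,x) for x in(9,8,7.5,7,7)])
s,d=wrist(); save(d["img"],"w9.png"); a=cv2.imread("pics/w9.png")[100:300,190:450]; cv2.imwrite("pics/c9.png",cv2.resize(a,None,fx=2.9,fy=2.9))
E
```

```text
t 12.675 loc [ -8.37 -99.45  10.6 ] F [-0.44 -2.2   2.74]
turn [[-0.002, -0.002, 0.002], [0.0, 0.0, 0.0], [0.0, 0.0, 0.0], [0.0, 0.0, 0.0], [0.0, 0.0, 0.0]]
dp [[-0.0017, -0.0023, -0.0019], [0.0002, -0.0, -0.001], [0.0001, -0.0, -0.0005], [0.0001, -0.0, -0.0005], [0.0, 0.0, 0.0]]
```

View pics/c9.png

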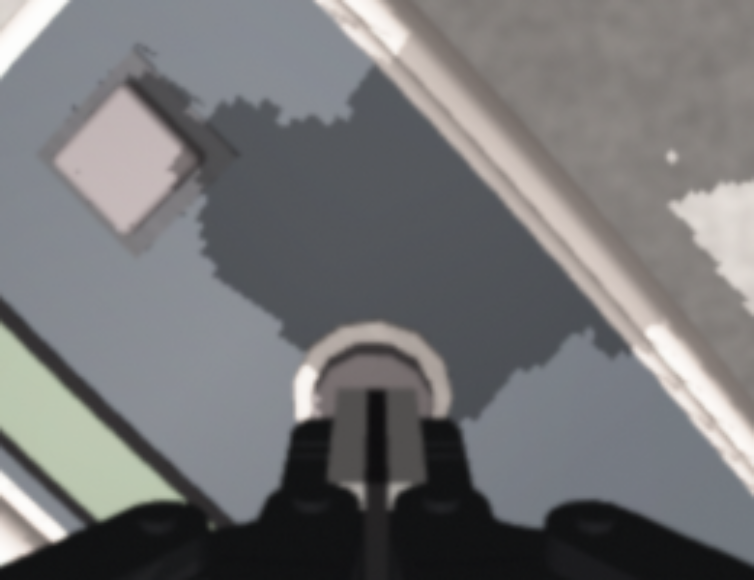

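Request:
servo_tool --turn '[[0,0,0],[0,0,0],[0,0,0],[0,0,0],[0,0,0]]' --dp '[[0.0002,-0.0005,-0.001],[0.0002,0,-0.001],[0.0002,0,-0.001],[0.0002,0,-0.001],[0.0001,0,-0.0005]]' --fingers '[0,0,0,0,0]'

```text
clock: 13.35
position: [535.3, -36.6, 62.7]
ee_rot: [-0.307, 0.946, -0.05, 0.091]
contact_force: [-2.7, 0.8, 6.3]
gripper_width: -0.4
```

```bash
python3 -c "
from fit import *
loc()"
```

```text
t 13.35 loc [ -8.26200648 -99.57769532   8.23198265] F [-1.39633613  0.27897356  6.70441516]
```

Request:
servo_tool --turn '[[0,0,0],[0,0,0],[0,0,0],[0,0,0],[0,0,0]]' --dp '[[0.0003,0,-0.0015],[0.0004,0,-0.002],[0.0004,0,-0.002],[0.0004,0,-0.002],[0.0004,0,-0.002]]' --fingers '[0,0,0,0,0]'

```text
clock: 13.98
position: [535.5, -36.6, 62.5]
ee_rot: [-0.307, 0.946, -0.052, 0.093]
contact_force: [-11.6, 3.4, 21.3]
gripper_width: 0.2
```

```bash
python3 -c "
from fit import *
loc()"
```

```text
t 13.975 loc [ -8.19085647 -99.60105502   7.96647974] F [-7.36083622  1.12752704 23.3856463 ]
```

Hard end stop reached (23 N, no further travel). Release and retreat.

Request:
servo_tool --turn '[[0,0,0],[0,0,0],[0,0,0],[0,0,0],[0,0,0]]' --dp '[[-0.001,0,0.005],[-0.003,0,0.015],[-0.006,0,0.03],[-0.008,0,0.04],[-0.01,0,0.05]]' --fingers '[0,0,0,0,0]'

```text
clock: 14.6
position: [504.8, -36.8, 201.5]
ee_rot: [-0.308, 0.946, -0.051, 0.089]
contact_force: [1.5, 0.4, -0.5]
gripper_width: 0.2
```

Request:
servo_tool --turn '[[0,0,0],[0,0,0],[0,0,0],[0,0,0],[0,0,0]]' --dp '[[-0.01,0,0.03],[-0.01,0,0.02],[0,0,0],[0,0,0],[0,0,0]]' --fingers '[0,0,0,0,0]'

```text
clock: 15.22
position: [486.0, -36.2, 254.6]
ee_rot: [-0.307, 0.946, -0.051, 0.092]
contact_force: [0.1, -0.1, -0.6]
gripper_width: 0.1
```

```bash
python3 - <<'E'
from fit import *
np.set_printoptions(precision=2,suppress=True)
loc(); s,d=wrist(); save(d["img"],"w10.png"); np.save("W8.npy",d["W"])
a=cv2.imread("pics/w10.png"); cv2.imwrite("pics/c10.png",cv2.resize(a[:300,100:500],None,fx=2,fy=2))
E
```

```text
t 15.225 loc [ -15.86 -108.61  206.02] F [-0.02 -0.08 -0.6 ]
```

View pics/c10.png

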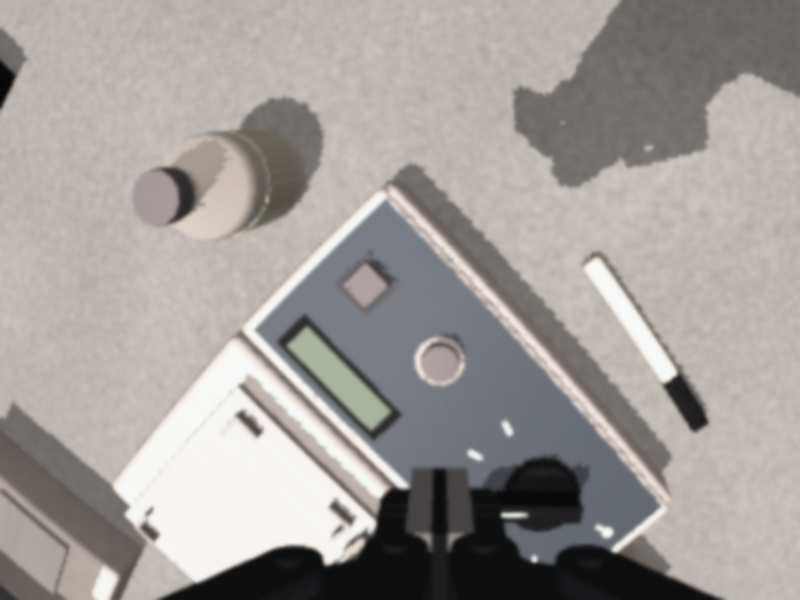

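```bash
python3 -c "
from bench import *
print(job_done())"
```

```text
the job is handed in; nothing more can be done
None
```

The shaker's selector is on speed 5 and the start button has been pressed right in and let go. I handed the job in at about 15 s on the robot's clock, of the 58 s allowed.

- **Selector:** The pointer did not start on a click. It stood about half way between off and 1 (about 90°, with off at 105° and 1 at 75°). A light push settled it on 1, at 75–76°. I then pushed the nose round with the shut fingertips through 2, 3 and 4 to 5. It clicked over later than the middle each time, so I pushed the last click in two small steps. After backing off, the pointer lined up with the sixth tick from off (speed 5), with the ticks for 6 and 7 still ahead of it.
- **Start button:** I pressed it square to the panel until it met a hard stop. The force rose to 23 N with almost no further travel, where the spring alone gives 4.5 N. I then let go and lifted the arm clear.
- **Last checks:** In the final picture the pointer looked unchanged, though the gripper partly hid the knob and scale. The bottle and marker looked in place and the stop button was not touched. The plates, trough and rack were out of view in that picture, but the arm did not go near them. The wrist force read about zero. I saw no visible sign that the shaker was running, so that rests on how far the button went in.

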